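Lift the collector shoe off the contact pads and hold it level for the sensor's zero

TASK

One of the two sooty copper collector shoes lies across the two brass contact pads, pressing down the sprung sensor; the other waits on the grey rack. Lift the one on the pads straight up without dragging it on the pads, keeping it level and lined up over its pads, leave the waiting shoe, the sensor carriage and everything else alone, and hold its underside about 80 mm above the pads, steady, for at least three seconds while the sensor takes its zero; finish still holding it there.

Things in the scene. Friction and masses are not known exactly. Their poses are not given: they have to be found in the camera images.
- shoe_a: Free copper shoe, about 0.5 kg, balanced about its middle, black carbon strip underneath, rib on top. Origin: centre of its flat underside; y along it, x across, z up. Flat 150 long (y); carrier 36 wide, top 18 above origin; ends turn up, 203 overall, tips 31 high. Rib: 16 thick (x), 84 long (y), centred, from 18 to 50 above origin; grip it across x at its middle. Bolt heads at y +-56, 4 high.
- shoe_b: Identical twin of shoe_a: same shape, sizes and axes, mass about the same. At the start one of the two (either name) lies across the two brass pads, the other on the rack; both within 0.05 rad of the station's y.
- bed: Fixed aluminium tooling plate with rows of holes, 300 (x) x 240 (y) x 15 thick, flat on the counter; origin: centre of its underside. It carries station and rack side by side, 136 mm apart along x, either one nearer the robot.
- station: Fixed test module on the plate: steel foot 86 (x) x 190 (y) x 10, two brass pads on black insulators, a short dovetail way along y between them with the sensor carriage, two brass terminal posts at the +x corners, tops 26 above origin. Origin: centre of the foot's underside, 15 mm above the counter; y runs from pad to pad, z up.
- pads_mid (a point): Point midway between the two brass pads at the height of their faces, 40 mm above the station's origin. A shoe lying on the pads has its origin here within a few mm.
- pad_left (a point): Centre of the face of the +y brass pad (76 across x, 24 along y, 63 mm from pads_mid along y).
- pad_right (a point): Centre of the face of the -y brass pad (76 across x, 24 along y, 63 mm from pads_mid).
- sensor_tip (a point): Top of the sprung sensor's blue button (14 mm diameter) on its dark steel carriage on the dovetail slide (carriage 40 x 34, below the pad faces); it stands between the pads under the shoe, up to 25 mm off the middle along y.
- sensor (a joint): Height of the sensor's button over the pad faces, m: 0 while a shoe lies on the pads; the spring (about 1 N) lifts it to 0.006 when free. Must not be pushed below the pad faces.
- rack_mid (a point): Middle of the grey waiting rack: two rubber-topped posts 52 x 32 at 60 mm either side along y, same height (40 over its foot) and direction as the pads. The waiting shoe's origin lies here within a few mm.
- gauge_pin: Blue anodised gauge pin standing on its foot: foot 32 diameter, 12 high, shank 16 diameter, 74 high overall. Bystander. Origin at its underside.
- wire_brush: Hand brush lying along its x. Bystander. Origin at its underside.
- spanner: Steel spanner lying along its x. Bystander. Origin at its underside.
- cleaner: Bottle of contact cleaner, 56 diameter, 150 high. Bystander. Origin at its underside.
- mug: White mug, 80 diameter, 90 high, handle at its +y. Bystander. Origin at its underside.
Not all that is in view belongs to the job. Leave any turquoise look-alike of the shoe_b alone.

How it is judged:
By the outcome, as a careful person would: the job done as asked, in the order asked, and still so for the second after the job is handed in, while the arm keeps its last pose, push and grip.
It also fails if it takes over 42 s, if anything falls off the work surface, if the arm or the gripper's body presses on something with over 40 N, if the wrist force passes 120 N, or if a joint passes its speed limit or range.

ROBOT

A 6-joint arm with a two-finger parallel gripper is mounted at the origin on the work surface. World frame = base frame: x ahead of the robot, y to its left, z up, the work surface at z = 0. Lengths are in mm, angles in rad, forces in N, time in s.
With the tool pointing down it reaches from about 275 to 1000 mm from the base axis. Payload 8.4 kg.
Tool frame: the origin (TCP) lies between the finger pads; the fingertips stand 17 mm ahead of it and the grasp point (between the pads) lies 2 mm behind it; z points along the fingers, y is the line along which they close (so a half turn about z gives the same grasp; the last joint's range is limited). The gripper opens to 85 mm and grips with 20 to 120 N. Pads are 22 mm wide; open, the fingers measure 114 mm over their backs; the gripper's body (76 mm by 85 mm) begins 54 mm behind the grasp point. The pads swing forward as they close: fully open they stand 13 mm farther back than shut.
Start: joints at [1.141, 0.353, 1.633, -0, 1.155, -0.002], TCP at [259.293, 568.679, 248.281] pointing down, gripper open.
Joint ranges: [-2.63, 2.63], [-0.92, 2.1], [0.06, 2.66], [-1.3, 4.44], [0, 2.69], [-3.02, 3.02]. Speed limits (rad/s): [2.22, 2.22, 2.79, 3.14, 3.14, 3.14].

INTERFACE

Orientations are given as [roll, pitch, yaw] about the fixed x, y, z axes, in that order (R = Rz(yaw) Ry(pitch) Rx(roll)).
In Python, from rig import sense, grab_frame, sign_off gives the robot as it stands. The module is installed in compiled form; this text tells all that it offers.
- The arm moves only by the tool send_rows, never from a script. Its argument "moves" is a list that holds one entry, the list of rows, each a list of 7 numbers: the shift along the world's x, y, z in m, then the turn, a rotation vector about the world's x, y, z in rad, then the opening, from -1 (shut) to 1 (fully open). In form: [[[dx, dy, dz, rx, ry, rz, jaw], ...]]. A call has 1 to 10 rows; each row shifts and turns the commanded pose from where the row before left it; what a row does not reach is not made up. A row lasts 1/10 s, in which the tool goes at most 50 mm and 8.59 degrees, less where a joint would pass 70% of its speed; a pose out of reach is approached as far as the arm can. A call with a gripper value outside its range is refused whole. The fingers move at their own pace and stop on an object; "grip_force" is the grip in N (left out, the last holds). Time passes only in rows, so rows that do not move let the fingers close. It gives the time, the measured TCP pose, the force, the opening and the grip force at its end, in the units of the state.
- sense(): the state, without advancing time (a new reading comes with each control period).
- grab_frame(name): name is "scene" or "top" or "wrist"; returns a dict with "img" (400x640x3 uint8, red, green, blue), "mtx" (3x3 intrinsics, pixels), "dist" ([k1, k2, p1, p2, k3] as OpenCV has them; the pictures are not rectified), "rvec" (rotation vector, rad) and "tvec" (3), from world to camera coordinates, as OpenCV has them; the wrist camera has in their place "T_tool_cam" (4x4, takes a point from camera to tool coordinates, whose origin is the TCP and whose axes are the flange's). Camera axes: x right, y down, z forward; pixel columns grow to the right and rows downward; lengths in mm; the calibration is good to about 2 mm. A picture is of the moment at which its call begins: read the wrist's pose just before it. There is no depth.
- sign_off(): hands the job in; it is judged then, once.
The state is a dict: "clock": time; "qpos": joint angles; "qvel": joint speeds; "joint_efforts": joint torques, N m; "eef_pos": TCP position; "tcp_rot": TCP orientation; "contact_force": force on the tool from outside, world axes, zero at the start; "wrist_torque": the same for the moment, N m; "opening": opening from 0.0 (shut) to 1.0 (fully open); "grasp_force": force on a finger pad.
Only numpy, scipy, OpenCV 4.12 (cv2) and the standard library are available. Lean on these libraries where they do the work, as an engineer would, in place of code of your own. Each camera call takes 0.05 s, during which the arm holds its last target. There are 200 camera calls.

## Working session

There is one attempt and no reset: what is moved stays moved. The work goes in short steps, Python scripts to look and compute and a tool call to move; the robot and the scene stay as the last step left them, time stands still between calls to the robot, and variables do not carry over. Pictures are saved under pics/ and viewed, at most 10 in all, crops included, and the job is handed in when it is done.

Besides the shell and the picture viewer there is one more tool, called after "Request:" in YAML: its name, and indented under it one key for each argument. send_rows: Moves the arm, as the interface text tells. Its arguments: {"type":"object","properties":{"moves":{"type":"array"},"grip_force":{"type":"number"}},"required":["moves"]}

```bash
mkdir -p pics; cat > h.py <<'E'
import numpy as np, cv2, pickle
from rig import sense, grab_frame, sign_off
def grab(n):
    f=grab_frame(n); return f
def ray(f,uv):
    R=cv2.Rodrigues(np.array(f["rvec"],float))[0]; t=np.array(f["tvec"],float).reshape(3)
    n=cv2.undistortPoints(np.array(uv,float).reshape(-1,1,2),np.array(f["mtx"],float),np.array(f["dist"],float)).reshape(-1,2)
    d=np.c_[n,np.ones(len(n))]@R   # R^T d
    return -R.T@t,d
def onplane(f,uv,z):
    c,d=ray(f,uv); return c+d*((z-c[2])/d[:,2])[:,None]
def tri(f1,u1,f2,u2):
    c1,d1=ray(f1,u1);c2,d2=ray(f2,u2);out=[]
    for a,b in zip(d1,d2):
        s=np.linalg.lstsq(np.c_[a,-b],c2-c1,rcond=None)[0]
        p,q=c1+a*s[0],c2+b*s[1]; out.append(np.r_[(p+q)/2,np.linalg.norm(p-q)])
    return np.array(out)
E
python3 - <<'E'
from h import *
s=sense();print(s["clock"],s["eef_pos"],s["tcp_rot"],s["opening"])
d={}
for n in("scene","top","wrist"):
    f=grab(n);d[n]=f;cv2.imwrite(f"pics/{n}0.png",f["img"][:,:,::-1])
pickle.dump(d,open("f0.pkl","wb"))
for n in("scene","top"):print(n,ray(d[n],[[320,200]]))
E
```

```text
0.0 [259.098676   568.26362026 247.54988515] [-3.14018796e+00 -2.46129950e-05  2.71375899e+00] 1.0046127202676673
scene (array([1278.80220018, -731.22153842,  722.11285513]), array([[-0.64805327,  0.55126087, -0.52557201]]))
top (array([ 192.28679254,  -48.73925439, 1573.24580212]), array([[ 0.1881234 ,  0.00127916, -0.98216809]]))
```

View pics/scene0.png

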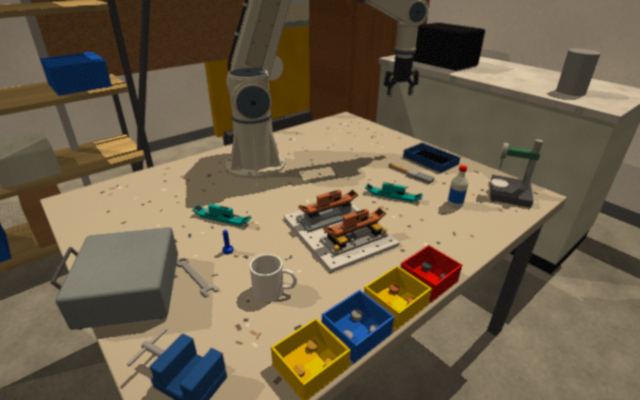

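View pics/top0.png

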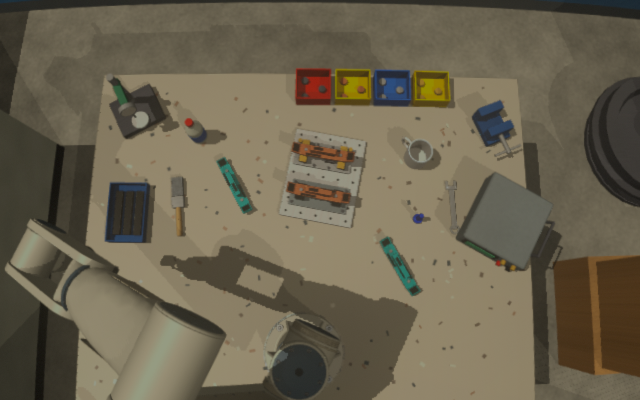

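Candidates for the shoe are two copper ones, at top-image (323,153) with brass under its ends and at (318,193) on grey, and two turquoise look-alikes at (233,183) and (400,265). I choose (323,153), which is scene (355,222), and check it in a close crop.

```bash
python3 - <<'E'
from h import *
d=pickle.load(open("f0.pkl","rb"))
a=cv2.resize(d["top"]["img"][120:235,270:375],None,fx=5,fy=5,interpolation=2)[:,:,::-1]
b=cv2.resize(d["scene"]["img"][180:275,280:400],None,fx=5,fy=5,interpolation=2)[:,:,::-1]
cv2.imwrite("pics/cropT.png",a);cv2.imwrite("pics/cropS.png",b)
for n in("top","scene"):
    h=cv2.cvtColor(d[n]["img"],cv2.COLOR_RGB2HSV)
    m=cv2.inRange(h,(3,110,50),(14,255,255))
    c,_=cv2.findContours(m,0,1)
    for k in c:
        if cv2.contourArea(k)>60: print(n,cv2.contourArea(k),cv2.minAreaRect(k), onplane(d[n],[cv2.minAreaRect(k)[0]],80))
E
```

```text
top 615.0 ((317.8501281738281, 192.6619415283203), (63.57133865356445, 11.928397178649902), 10.784297943115234) [[501.82187774 -39.68274468  80.        ]]
top 604.5 ((322.4531555175781, 152.3456573486328), (62.798614501953125, 11.299903869628906), 9.688786506652832) [[634.4240295  -52.59603704  80.        ]]
top 1271.0 ((313.0, 86.0), (36.0, 36.0), 90.0) [[863.86799198 -18.40736872  80.        ]]
scene 1795.0 ((433.54071044921875, 268.06634521484375), (51.3934440612793, 49.017372131347656), 50.3558235168457) [[911.34197424 -46.27189054  80.        ]]
scene 702.5 ((354.2167053222656, 220.10195922851562), (17.726322174072266, 63.41581726074219), 70.20112609863281) [[635.82704523 -52.19604391  80.        ]]
scene 64.5 ((29.249996185302734, 200.25), (14.9906644821167, 18.243356704711914), 81.8698959350586) [[ -94.9005344  -772.42777986   80.        ]]
scene 602.5 ((327.8211364746094, 199.90365600585938), (15.995698928833008, 59.86414337158203), 73.3007583618164) [[502.25200457 -38.18312232  80.        ]]
scene 2756.5 ((79.48515319824219, 44.803001403808594), (64.77802276611328, 82.6893539428711), 85.68397521972656) [[-2959.14825863   -23.44776065    80.        ]]
scene 8251.0 ((353.0, 60.5), (121.0, 88.0), 90.0) [[-912.918449   1450.84413202   80.        ]]
scene 4934.0 ((195.5, 34.5), (69.0, 97.0), 90.0) [[-2806.07545949  1036.40996938    80.        ]]
scene 922.5 ((128.5, 31.5), (63.0, 25.0), 90.0) [[-3469.58327095   568.56305126    80.        ]]
```

View pics/cropT.png

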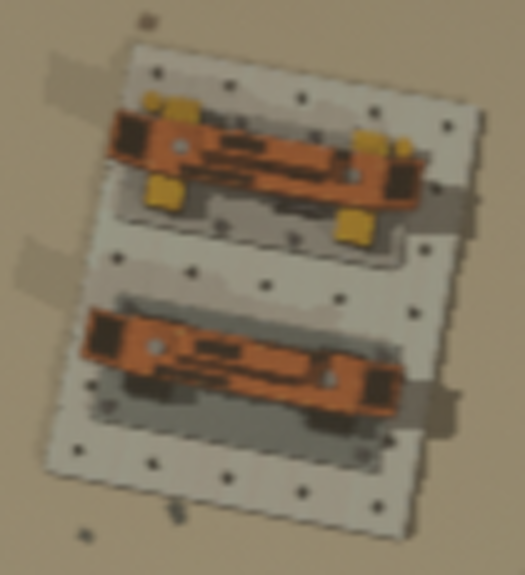

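View pics/cropS.png

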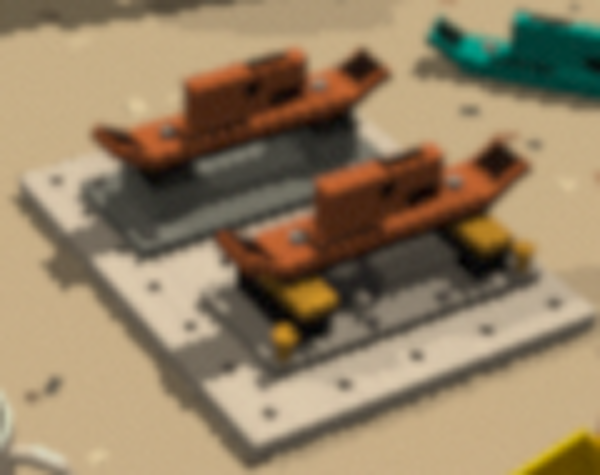

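The close crops confirm it: the shoe at top (323,153) lies across the brass pads with the terminal posts beside it, and the one at (318,193) sits on the grey rack. Next I move the wrist camera over it.

Request:
send_rows:
  moves:
    - [[0.019,-0.031,0.004,0,0,-0.066,1],[0.019,-0.031,0.004,0,0,-0.066,1],[0.019,-0.031,0.004,0,0,-0.066,1],[0.019,-0.031,0.004,0,0,-0.066,1],[0.019,-0.031,0.004,0,0,-0.066,1],[0.019,-0.031,0.004,0,0,-0.066,1],[0.019,-0.031,0.004,0,0,-0.066,1],[0.019,-0.031,0.004,0,0,-0.066,1],[0.019,-0.031,0.004,0,0,-0.066,1],[0.019,-0.031,0.004,0,0,-0.066,1]]

```text
clock: 1.15
eef_pos: [449.8, 257.3, 288.4]
tcp_rot: [-3.142, -0.0, 2.051]
contact_force: [-0.4, 1.0, 0.6]
opening: 1.003
grasp_force: 0.0
```

Request:
send_rows:
  moves:
    - [[0.019,-0.031,0.004,0,0,-0.066,1],[0.019,-0.031,0.004,0,0,-0.066,1],[0.019,-0.031,0.004,0,0,-0.066,1],[0.019,-0.031,0.004,0,0,-0.066,1],[0.019,-0.031,0.004,0,0,-0.066,1],[0.019,-0.031,0.004,0,0,-0.066,1],[0.019,-0.031,0.004,0,0,-0.066,1],[0.019,-0.031,0.004,0,0,-0.066,1],[0.01,-0.015,0.002,0,0,-0.066,1],[0.005,-0.01,0,0,0,-0.05,1]]

```text
clock: 2.15
eef_pos: [617.1, -16.0, 322.2]
tcp_rot: [3.141, 0.0, 1.406]
contact_force: [-0.0, 0.1, -0.3]
opening: 0.999
grasp_force: 0.0
```

Request:
send_rows:
  moves:
    - [[0,0,0,0,0,0,1],[0,0,0,0,0,0,1],[0,0,0,0,0,0,1]]

```text
clock: 2.45
eef_pos: [615.8, -13.6, 322.1]
tcp_rot: [-3.141, -0.0, 1.411]
contact_force: [-0.5, -0.3, 1.2]
opening: 0.998
grasp_force: 0.0
```

```bash
cat >> h.py <<'E'
from scipy.spatial.transform import Rotation as Ro
def wrist():
    s=sense(); f=grab_frame("wrist")
    T=np.eye(4);T[:3,:3]=Ro.from_euler("xyz",s["tcp_rot"]).as_matrix();T[:3,3]=s["eef_pos"]
    C=np.linalg.inv(T@np.array(f["T_tool_cam"],float))
    f["rvec"]=cv2.Rodrigues(C[:3,:3])[0];f["tvec"]=C[:3,3]; return f,s
E
python3 - <<'E'
from h import *
f,s=wrist();print(s["clock"],s["eef_pos"],s["tcp_rot"],s["qpos"],s["qvel"]);print(f["T_tool_cam"],ray(f,[[320,200]]),f["mtx"])
t=grab("top");sc=grab("scene")
pickle.dump(dict(wrist=f,top=t,scene=sc),open("f1.pkl","wb"))
cv2.imwrite("pics/w1.png",f["img"][:,:,::-1])
E
```

```text
2.45 [615.83415066 -13.6390931  322.12937409] [-3.14104680e+00 -1.25139004e-04  1.41148939e+00] [-2.46831596e-02  2.79982027e-01  1.56934325e+00  2.05146204e-04
  1.29279150e+00  1.34567389e-01] [ 0.00432307 -0.00286648  0.00115985 -0.0020613   0.00049555  0.00321922]
[[ 4.23271179e-04 -9.52783204e-01 -3.03651094e-01  7.68588064e+01]
 [ 9.99999773e-01  2.44232911e-04  6.27595523e-04  5.03949292e-01]
 [-5.23800883e-04 -3.03651291e-01  9.52783091e-01 -1.23788086e+02]
 [ 0.00000000e+00  0.00000000e+00  0.00000000e+00  1.00000000e+00]] (array([628.58839196,  62.14052843, 445.92678375]), array([[-0.04400299, -0.30313832, -0.95194526]])) [[314.77338515   0.         318.57296547]
 [  0.         314.77338515 199.09142853]
 [  0.           0.           1.        ]]
```

View pics/w1.png

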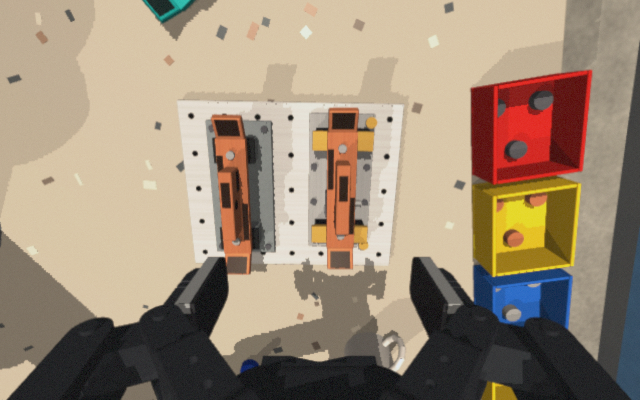

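The wrist view shows the pad shoe at about (341,190), between brass pads at (343,140) and (340,232), with bolts at (342,149) and (340,237). The waiting shoe is at (235,195). Next I triangulate the bolts and the rib.

```bash
cat >> h.py <<'E'
def bolt(f,uv,r=4,smax=95):
    x,y=map(int,uv);p=f["img"][y-r:y+r+1,x-r:x+r+1];h=cv2.cvtColor(p,cv2.COLOR_RGB2HSV).astype(float)
    w=np.clip(smax-h[...,1],0,None)*(h[...,2]>60); yy,xx=np.mgrid[y-r:y+r+1,x-r:x+r+1]
    return [(w*xx).sum()/w.sum(),(w*yy).sum()/w.sum()]
E
python3 - <<'E'
from h import *
d=pickle.load(open("f1.pkl","rb"));o=pickle.load(open("f0.pkl","rb"))
w=d["wrist"];t=o["top"];s=o["scene"]
bw=[bolt(w,u,6) for u in((342,149),(340,237))];bt=[bolt(t,u,2,130) for u in((306,149),(341,155))]
bs=[bolt(s,u,2,130) for u in((371,216),(340,227.5))]
print(bw,bt,bs)
for z in(72,77):print(onplane(w,bw,z),onplane(t,bt,z))
print(tri(w,bw,t,bt)); print(tri(w,bw,s,bs))
cv2.imwrite("pics/w1c.png",cv2.resize(w["img"][100:280,270:400],None,fx=3.3,fy=3.3,interpolation=2)[:,:,::-1])
E
```

```text
[[np.float64(342.1970588235294), np.float64(148.36911764705883)], [np.float64(340.0709480122324), np.float64(236.6428134556575)]] [[np.float64(305.6666666666667), np.float64(148.8450704225352)], [np.float64(339.93087557603684), np.float64(154.67281105990784)]] [[np.float64(370.26153846153846), np.float64(215.7)], [np.float64(339.04464285714283), np.float64(226.83928571428572)]]
[[ 647.37299114    2.40770462   72.        ]
 [ 629.15941571 -110.30659026   72.        ]] [[ 647.87965889    1.88642071   72.        ]
 [ 629.76404855 -109.15791574   72.        ]]
[[ 647.12181096    3.20642815   77.        ]
 [ 629.15178021 -108.00069608   77.        ]] [[ 646.36227625    1.7178085    77.        ]
 [ 628.30700116 -108.95668732   77.        ]]
[[ 6.47577785e+02  2.15649192e+00  7.22347646e+01  7.13038437e-01]
 [ 6.29096410e+02 -1.09098270e+02  7.45128840e+01  1.48491337e-01]]
[[ 6.47255649e+02  3.45457447e+00  7.76992007e+01  4.33569731e-01]
 [ 6.29624694e+02 -1.07259808e+02  7.77280416e+01  1.20044607e+00]]
```

View pics/w1c.png

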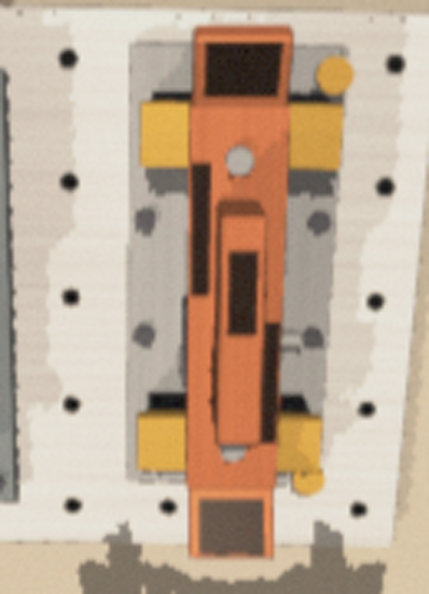

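Request:
send_rows:
  moves:
    - [[0.005,-0.008,-0.025,0,0,0,1],[0.005,-0.009,-0.03,0,0,0,1],[0.005,-0.009,-0.03,0,0,0,1],[0.005,-0.009,-0.02,0,0,0,1],[0.002,-0.004,-0.007,0,0,0,1],[0,0,0,0,0,0,1],[0,0,0,0,0,0,1],[0,0,0,0,0,0,1]]

```text
clock: 3.4
eef_pos: [638.9, -52.9, 211.8]
tcp_rot: [3.139, -0.0, 1.41]
contact_force: [0.5, 0.1, 0.3]
opening: 0.997
grasp_force: 0.0
```

```bash
python3 - <<'E'
from h import *
f,s=wrist();print(s["clock"],s["eef_pos"],s["tcp_rot"],abs(s["qvel"]).max())
pickle.dump(f,open("f2.pkl","wb"))
P=np.array([[647.2,3.2,77],[629.3,-108,77],[638,-52.7,105],[631,-94,105],[644.7,-11,105]])
print(cv2.projectPoints(P,f["rvec"],f["tvec"],f["mtx"],f["dist"])[0].reshape(-1,2))
cv2.imwrite("pics/w2.png",f["img"][:,:,::-1])
E
```

```text
3.4 [638.91152483 -52.93774579 211.83219383] [ 3.13941986e+00 -2.84339019e-04  1.41020553e+00] 0.0031245970750655183
[[316.41306503 125.10257857]
 [316.74080144 251.79706889]
 [316.21120973 203.16756768]
 [315.92934624 252.10415573]
 [316.02966859 148.36017204]]
```

View pics/w2.png

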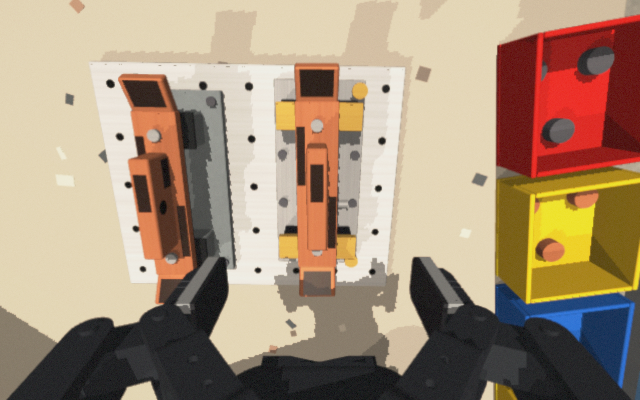

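The second wrist view shows the pad shoe at x≈317, aligned with the closing axis. Its rib top runs from about (317,146) to (317,250), against a predicted 148 to 252. I check heights across the two wrist views.

```bash
python3 - <<'E'
from h import *
w1=pickle.load(open("f1.pkl","rb"))["wrist"];w2=pickle.load(open("f2.pkl","rb"))
b2=[bolt(w2,(317,126),7)];b1=[bolt(w1,(342,149),6)];print(b2,tri(w1,b1,w2,b2))
g=cv2.cvtColor(w2["img"],cv2.COLOR_RGB2HSV)
print("col",[tuple(map(int,g[y,310])) for y in range(140,150)],[tuple(map(int,g[y,317])) for y in range(244,256)])
print("row160",[(x,*map(int,g[160,x])) for x in range(302,332)])
print(tri(w1,[[343,164.2],[343,234.2]],w2,[[316.5,146],[316.5,250]]))
print(onplane(w2,[[316.5,146],[316.5,250]],105))
# pads by brass mask in w2
m=cv2.inRange(g,(18,150,80),(28,255,255));m[:, :270]=0;m[:,370:]=0;m[:70]=0
n,l,st,c=cv2.connectedComponentsWithStats(m)
for i in range(1,n):
    if st[i,4]>60:print(st[i],onplane(w2,[c[i]],55))
E
```

```text
[[np.float64(316.58340894361635), np.float64(125.2745301360985)]] [[6.47257088e+02 2.85299304e+00 7.46899030e+01 4.94154430e-02]]
col [(10, 158, 226), (10, 159, 217), (9, 157, 200), (9, 158, 157), (9, 151, 133), (10, 156, 129), (10, 154, 131), (9, 154, 144), (10, 156, 178), (10, 160, 213)] [(11, 162, 224), (10, 156, 225), (10, 156, 225), (10, 160, 225), (10, 158, 223), (10, 150, 204), (9, 97, 153), (15, 32, 158), (16, 28, 191), (16, 25, 196), (14, 29, 199), (11, 56, 204)]
row160 [(302, 11, 84, 61), (303, 3, 85, 60), (304, 9, 135, 89), (305, 10, 158, 178), (306, 10, 156, 176), (307, 10, 159, 205), (308, 10, 157, 221), (309, 10, 158, 225), (310, 10, 160, 226), (311, 10, 158, 228), (312, 10, 159, 226), (313, 11, 161, 226), (314, 10, 157, 226), (315, 10, 157, 226), (316, 10, 157, 227), (317, 10, 156, 227), (318, 11, 158, 226), (319, 10, 155, 228), (320, 10, 157, 228), (321, 10, 157, 227), (322, 10, 157, 228), (323, 10, 157, 229), (324, 10, 158, 228), (325, 10, 161, 215), (326, 10, 159, 186), (327, 9, 162, 126), (328, 10, 158, 174), (329, 10, 160, 207), (330, 10, 157, 215), (331, 10, 158, 213)]
[[644.83021051 -10.51563297  99.2058509    0.95513176]
 [632.68855367 -87.90966333 114.36316729   0.72190077]]
[[645.31691737  -9.35949706 105.        ]
 [631.76261219 -92.20927693 105.        ]]
[353  84  14  15 172] [[687.10622297  23.60010244  55.        ]]
[276 101  19  29 511] [[621.70781257  14.01828823  55.        ]]
[339 102  24  29 648] [[676.98418134   4.15510609  55.        ]]
[280 234  18  24 401] [[ 601.11809896 -108.16446929   55.        ]]
[337 234  20  32 501] [[ 656.73432606 -120.26698221   55.        ]]
```

Bolts come out at z ≈ 75–78 with 112 mm spacing, the rib top at about 105, and the centre at (638.3, -52), all as expected. I descend to TCP z ≈ 96.

Request:
send_rows:
  moves:
    - [[-0.0005,0,-0.015,0,0,0,1],[0,0,-0.02,0,0,0,0.4],[0,0,-0.02,0,0,0,0],[0,0,-0.02,0,0,0,0],[0,0,-0.016,0,0,0,-0.2],[0,0,-0.01,0,0,0,-0.2],[0,0,-0.008,0,0,0,-0.2],[0,0,-0.006,0,0,0,-0.2],[0,0,0,0,0,0,-0.2],[0,0,0,0,0,0,-0.2]]
  grip_force: 80

```text
clock: 4.45
eef_pos: [638.1, -53.3, 95.7]
tcp_rot: [3.141, -0.0, 1.41]
contact_force: [-0.3, 0.4, 0.1]
opening: 0.4
grasp_force: 0.0
```

```bash
python3 - <<'E'
from h import *
f,s=wrist();print(s["clock"],s["eef_pos"],s["tcp_rot"],s["contact_force"],s["opening"])
pickle.dump(f,open("f3.pkl","wb"))
cv2.imwrite("pics/w3.png",f["img"][:,:,::-1])
E
```

```text
4.45 [638.14144485 -53.33486143  95.72662872] [ 3.14088275e+00 -5.63939587e-05  1.40979823e+00] [-0.2987055   0.39479257  0.08918579] 0.39955437400835436
```

View pics/w3.png

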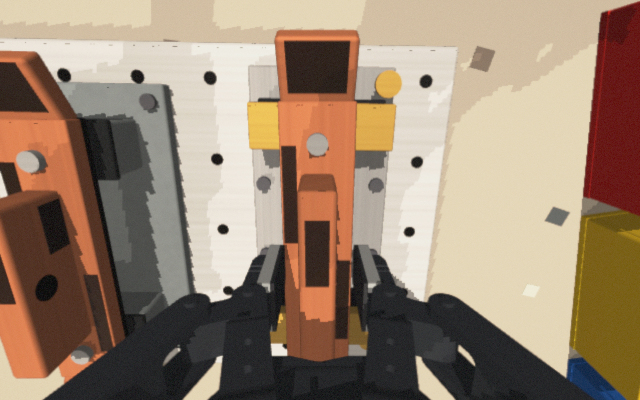

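The jaws straddle the rib evenly: rib at columns 300–335, finger pads at about 280 and 358. Closing gently.

Request:
send_rows:
  moves:
    - [[0,0,0,0,0,0,-0.4],[0,0,0,0,0,0,-0.5],[0,0,0,0,0,0,-0.58],[0,0,0,0,0,0,-0.64],[0,0,0,0,0,0,-0.72],[0,0,0,0,0,0,-1],[0,0,0,0,0,0,-1],[0,0,0,0,0,0,-1]]
  grip_force: 80

```text
clock: 5.3
eef_pos: [637.8, -53.3, 95.7]
tcp_rot: [3.141, -0.0, 1.41]
contact_force: [-1.3, 0.7, 5.2]
opening: 0.171
grasp_force: 78.8
```

Request:
send_rows:
  moves:
    - [[0,0,0.003,0,0,0,-1],[0,0,0.005,0,0,0,-1],[0,0,0.008,0,0,0,-1],[0,0,0.01,0,0,0,-1],[0,0,0.012,0,0,0,-1],[0,0,0.012,0,0,0,-1],[0,0,0.012,0,0,0,-1],[0,0,0.009,0,0,0,-1],[0,0,0.006,0,0,0,-1],[0,0,0.003,0,0,0,-1]]

```text
clock: 6.3
eef_pos: [638.0, -53.3, 176.1]
tcp_rot: [3.141, -0.0, 1.41]
contact_force: [0.4, -0.0, -3.6]
opening: 0.173
grasp_force: 78.0
```

Request:
send_rows:
  moves:
    - [[0,0,0,0,0,0,-1],[0,0,0,0,0,0,-1],[0,0,0,0,0,0,-1],[0,0,0,0,0,0,-1]]

```text
clock: 6.7
eef_pos: [637.5, -53.3, 174.8]
tcp_rot: [-3.141, 0.0, 1.41]
contact_force: [0.3, 0.4, -4.7]
opening: 0.173
grasp_force: 78.0
```

```bash
python3 - <<'E'
from h import *
f,s=wrist();print(s["clock"],s["eef_pos"],s["tcp_rot"],s["contact_force"],s["wrist_torque"],s["opening"],s["grasp_force"])
sc=grab("scene");pickle.dump((f,sc),open("f4.pkl","wb"))
a=f["img"];b=cv2.resize(sc["img"][170:280,280:400],(430,394));b=cv2.copyMakeBorder(b,0,6,0,0,0)
cv2.imwrite("pics/w4.png",np.hstack([a[:,130:500],b])[:,:,::-1])
o=pickle.load(open("f3.pkl","rb"))
print(bolt(o,(317,144),12),bolt(f,(317,144),12))
E
```

```text
6.7 [637.54549621 -53.32487336 174.78996468] [-3.14078194e+00  9.04370652e-05  1.40980282e+00] [ 0.26647246  0.42533544 -4.74631084] [-0.00327103  0.00940688 -0.05008799] 0.17333240727253998 78.02752733230591
[np.float64(316.9847757998652), np.float64(144.11184236609444)] [np.float64(318.4184060721063), np.float64(144.10555028462997)]
```

View pics/w4.png

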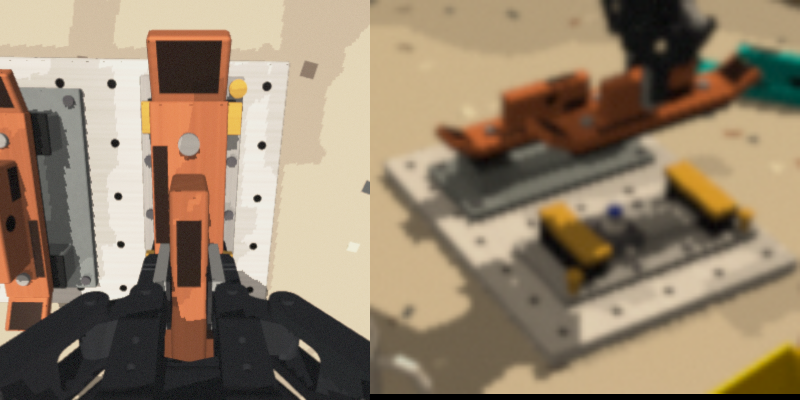

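The shoe is lifted level, without slipping: the bolt stays at row 144.1 in the wrist view and the load is 4.7 N. The pads and the blue button are clear, and the waiting shoe is undisturbed. Now I hold.

Request:
send_rows:
  moves:
    - [[0,0,0,0,0,0,-1],[0,0,0,0,0,0,-1],[0,0,0,0,0,0,-1],[0,0,0,0,0,0,-1],[0,0,0,0,0,0,-1],[0,0,0,0,0,0,-1],[0,0,0,0,0,0,-1],[0,0,0,0,0,0,-1],[0,0,0,0,0,0,-1],[0,0,0,0,0,0,-1]]

```text
clock: 7.8
eef_pos: [637.8, -53.3, 175.3]
tcp_rot: [-3.142, -0.0, 1.41]
contact_force: [-1.3, -0.3, -4.2]
opening: 0.17
grasp_force: 78.0
```

Request:
send_rows:
  moves:
    - [[0,0,0,0,0,0,-1],[0,0,0,0,0,0,-1],[0,0,0,0,0,0,-1],[0,0,0,0,0,0,-1],[0,0,0,0,0,0,-1],[0,0,0,0,0,0,-1],[0,0,0,0,0,0,-1],[0,0,0,0,0,0,-1],[0,0,0,0,0,0,-1],[0,0,0,0,0,0,-1]]

```text
clock: 8.8
eef_pos: [637.8, -53.3, 175.3]
tcp_rot: [-3.142, -0.0, 1.41]
contact_force: [0.1, -0.1, -3.6]
opening: 0.173
grasp_force: 78.0
```

Request:
send_rows:
  moves:
    - [[0,0,0,0,0,0,-1],[0,0,0,0,0,0,-1],[0,0,0,0,0,0,-1],[0,0,0,0,0,0,-1],[0,0,0,0,0,0,-1],[0,0,0,0,0,0,-1],[0,0,0,0,0,0,-1],[0,0,0,0,0,0,-1],[0,0,0,0,0,0,-1],[0,0,0,0,0,0,-1]]

```text
clock: 9.8
eef_pos: [637.8, -53.3, 175.3]
tcp_rot: [-3.142, 0.0, 1.41]
contact_force: [-0.1, 0.0, -3.2]
opening: 0.17
grasp_force: 78.0
```

Request:
send_rows:
  moves:
    - [[0,0,0,0,0,0,-1],[0,0,0,0,0,0,-1],[0,0,0,0,0,0,-1],[0,0,0,0,0,0,-1],[0,0,0,0,0,0,-1],[0,0,0,0,0,0,-1],[0,0,0,0,0,0,-1],[0,0,0,0,0,0,-1],[0,0,0,0,0,0,-1],[0,0,0,0,0,0,-1]]

```text
clock: 10.8
eef_pos: [637.8, -53.3, 175.3]
tcp_rot: [-3.142, 0.0, 1.41]
contact_force: [0.3, -0.3, -3.9]
opening: 0.175
grasp_force: 78.0
```

```bash
python3 - <<'E'
from h import *
f,s=wrist();print(s["clock"],s["eef_pos"],s["tcp_rot"],s["grasp_force"],bolt(f,(317,144),12))
if 172<s["eef_pos"][2]<179 and s["grasp_force"]>60: print(sign_off())
E
```

```text
10.8 [637.793631   -53.30786086 175.27938681] [-3.14159190e+00  1.27677621e-05  1.40984841e+00] 78.02801012992859 [np.float64(318.3765016345661), np.float64(144.1143802434125)]
the job is handed in; nothing more can be done
None
```

I lifted the shoe on the pads straight up about 80 mm, held it level and steady over its pads for over 4 s, and handed the job in at 10.8 s with the arm still holding it.

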